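# Fit the spool and its disc-spring brake on a wire pay-off stand

### The job

Get the wire pay-off stand ready for the welder: set the spool of wire down on the stand's spindle, collar side up, then take every disc spring out of the bench drawer, pulling that drawer right out to its stop, and stack them all on the spindle above the spool with each one facing the opposite way to the one beneath it. When the pack is complete, put the knurled clamp nut over the spindle on top of it and push the drawer fully shut. Leave the other things on the bench where they are.

Things in the scene. Friction and masses are not known exactly. Their poses are not given: they have to be found in the camera images.
- stand: the wire pay-off stand, fixed to the bench: a blue round base 150 mm across and 12 mm high, an aluminium deck 92 mm across whose top is 20 mm above the bench, and an upright steel spindle 20 mm in diameter. Origin at the bench on the spindle's axis. A wire guide 70 mm high stands 103 mm from the axis along the stand's own x
- deck (a point): the point on the spindle's axis at the top of the deck, where the spool's underside comes to rest
- spindle_tip (a point): the top end of the spindle, on its axis, 146 mm above the bench; the last 8 mm taper from 20 to 11 mm diameter
- spool: the spool of copper-coloured wire, 0.7 kg, standing upright on the bench: black flanges 100 mm across, 45 mm high over the flanges, and on top of the upper flange a round hub collar 54 mm across and 26 mm high, to grip it by (71 mm high in all). A 23 mm bore runs right through. Origin at the centre of its underside, z up through the collar
- spool_top (a point): centre of the top of the spool's collar, 71 mm above its underside; the first disc spring rests here. With the spool home the spindle stands 55 mm out of it
- drawer (a joint): how far the drawer is out, in m: 0 shut, 0.15 at its stop. It slides stiffly (about 2 N) and stays where it is left
- unit: the grey steel bench drawer unit, fixed: 225 mm deep (its own x), 335 mm wide (y), 82 mm high, with one shallow drawer. Origin at the centre of its underside; the drawer comes out along its own -x, towards the robot
- handle (a point): the middle of the drawer's steel bar handle: a bar 11 mm in diameter and 130 mm long along the unit's y, its axis 35 mm in front of the drawer's front panel and 46 mm above the bench (so 29 mm of free gap behind it, open above and below; its two stems stand 55 mm either side of the middle)
- drawer_floor (a point): the centre of the drawer's inner floor, 14 mm above the bench, axes along the unit's own. The inside is 182 mm (x) by 305 mm (y), its walls 36 mm high above the floor; the front panel is 10 mm thick and reaches 55 mm above the floor. At the stop the unit's front edge stands 53 mm behind this point
- spring0: a conical disc spring (Belleville washer), dark steel: 45 mm outside, 22.4 mm hole, 7.5 mm high over all, 4 mm thick; it may be absent. Origin on its axis at mid height; its z axis points out of its crown (the raised, narrow side). Crown up (z up) its rim lies from 3.75 mm below the origin to 0.25 mm above it; crown down it rests on its narrow inner edge, its rim from 0.25 mm below to 3.75 mm above
- spring1: a disc spring like spring0; it may be absent. Three to five lie loose in the drawer, some crown up, some crown down, at most one more of one sort than of the other: if the stack begins with the sort there are more of, none needs turning over
- spring2: a disc spring like spring0; it may be absent. Each can be gripped across its rim. Two laid the same way nest at a pitch of 4.5 mm; laid opposite ways they stand at the full pitch of 7.5 mm
- spring3: a disc spring like spring0, always there. Its ground contact flats are bright: seen from above, a bright ring round the hole means crown up, a bright ring round the rim means crown down
- spring4: a disc spring like spring0, always there
- clamp_nut: the knurled round clamp nut, plain steel, 42 mm across, 20 mm high, with a plain 23 mm bore that slides over the spindle; it stands on the bench. Origin at the centre of its underside, z up
- hex_nut: a big hexagon nut, 36 mm across flats, 18 mm high, lying in the drawer among the springs; it is not part of the job
- tube_offcut: a 170 mm offcut of 40 mm square steel tube with a tab, lying about on the bench; leave it alone. Origin at its underside
- magnet_square: a red magnetic welding square, about 140 mm, 18 mm high, lying about on the bench; leave it alone. Origin at its underside
- twist_drill: a 150 mm twist drill bit, lying about on the bench; leave it alone. Origin at its underside
- spray_can: an upright can, 60 mm across, 110 mm high, lying about on the bench; leave it alone. Origin at its underside
- flap_disc: a 115 mm flap disc, lying about on the bench; leave it alone. Origin at its underside
Not all that is in view belongs to the job. Several things look just like the clamp_nut: the one meant starts nearest to the robot's base.

How it is judged:
On the way, in this order (a step that is already met when the one before it is completed fails the run):
1. the drawer is pulled out to its stop (value of joint drawer above 0.143 m), for 0.1 s.
2. the spool is home on the spindle and every spring is stacked above it, faces alternating (horizontal distance between each of spool, spring0, spring1, spring2, spring3, spring4 and deck below 0.004 m and z of spool in the frame of deck below 0.003 m and angle between spool's own z axis and vertical below 0.05 rad and z of spring0 in the frame of spool_top between 0.002 and 0.041 m and (angle between spring0's own z axis and vertical below 0.12 rad or angle between spring0's own z axis and vertical above 3.0216 rad) and z of spring1 in the frame of spool_top between 0.002 and 0.041 m and (angle between spring1's own z axis and vertical below 0.12 rad or angle between spring1's own z axis and vertical above 3.0216 rad) and z of spring2 in the frame of spool_top between 0.002 and 0.041 m and (angle between spring2's own z axis and vertical below 0.12 rad or angle between spring2's own z axis and vertical above 3.0216 rad) and z of spring3 in the frame of spool_top between 0.002 and 0.041 m and (angle between spring3's own z axis and vertical below 0.12 rad or angle between spring3's own z axis and vertical above 3.0216 rad) and z of spring4 in the frame of spool_top between 0.002 and 0.041 m and (angle between spring4's own z axis and vertical below 0.12 rad or angle between spring4's own z axis and vertical above 3.0216 rad) and (z of spring0 in the frame of spring1 above 0.006 m or z of spring0 in the frame of spring1 below -0.006 m) and (z of spring0 in the frame of spring2 above 0.006 m or z of spring0 in the frame of spring2 below -0.006 m) and (z of spring0 in the frame of spring3 above 0.006 m or z of spring0 in the frame of spring3 below -0.006 m) and (z of spring0 in the frame of spring4 above 0.006 m or z of spring0 in the frame of spring4 below -0.006 m) and (z of spring1 in the frame of spring2 above 0.006 m or z of spring1 in the frame of spring2 below -0.006 m) and (z of spring1 in the frame of spring3 above 0.006 m or z of spring1 in the frame of spring3 below -0.006 m) and (z of spring1 in the frame of spring4 above 0.006 m or z of spring1 in the frame of spring4 below -0.006 m) and (z of spring2 in the frame of spring3 above 0.006 m or z of spring2 in the frame of spring3 below -0.006 m) and (z of spring2 in the frame of spring4 above 0.006 m or z of spring2 in the frame of spring4 below -0.006 m) and (z of spring3 in the frame of spring4 above 0.006 m or z of spring3 in the frame of spring4 below -0.006 m)), for 0.2 s.
At the end, for the whole second after the job is handed in: Spool flat on the deck (3 mm), every spring present above it on the spindle, flat, within 4 mm of the axis, none nested (any two at least 6 mm apart in height, as only opposite faces give), the clamp nut on the spindle above them at rest, and the drawer shut to within 8 mm (all of step 2 and horizontal distance between clamp_nut and deck below 0.004 m and angle between clamp_nut's own z axis and vertical below 0.1 rad and z of clamp_nut in the frame of spool_top below 0.041 m and linear speed of clamp_nut below 0.02 m/s and z of each of spring0, spring1, spring2, spring3, spring4 in the frame of clamp_nut below -0.002 m and value of joint drawer below 0.008 m); the robot touches nothing.
It fails at once if one of the other things on the bench was shifted by more than 50 mm (distance of any of tube_offcut, magnet_square, twist_drill, spray_can, flap_disc from where it was at the start of the episode above 0.05 m).
Of spring0, spring1, spring2 only 1 to 3 are there at a start; the rules pass over those that are not, and their reading is None.
At some moment in a run one of spool, clamp_nut may be knocked a few centimetres aside while the robot is not near it.
It also fails if it takes over 210 s, if anything falls off the work surface, if the arm or the gripper's body presses on something with over 40 N, if the wrist force passes 120 N, or if a joint passes its speed limit or range.

### The arm

A 6-joint arm with a two-finger parallel gripper is mounted at the origin on the work surface. World frame = base frame: x ahead of the robot, y to its left, z up, the work surface at z = 0. Lengths are in m, angles in rad, forces in N, time in s.
With the tool pointing down it reaches from about 0.275 to 0.975 m from the base axis. Payload 8.4 kg.
Tool frame: the origin (TCP) lies between the finger pads; the fingertips stand 22 mm ahead of it and the grasp point (between the pads) lies 3 mm ahead of it; z points along the fingers, y is the line along which they close (so a half turn about z gives the same grasp; the last joint's range is limited). The gripper opens to 92 mm and grips with 3 to 60 N. Pads are 20 mm wide; open, the fingers measure 128 mm over their backs; the gripper's body (75 mm by 189 mm) begins 69 mm behind the grasp point.
Start: joints at [1.144, 0.353, 1.633, -0, 1.155, -0.002], TCP at [0.258, 0.569, 0.237] pointing down, gripper open.
Joint ranges: [-2.63, 2.63], [-0.92, 2.1], [0.06, 2.66], [-1.3, 4.44], [0, 2.69], [-3.02, 3.02]. Speed limits (rad/s): [2.22, 2.22, 2.79, 3.14, 3.14, 3.14].

### API

Orientations are given as a 3x3 rotation matrix whose columns are the frame's x, y, z axes.
In Python, from workcell import ctrl gives the robot as it stands.
- The arm moves only by the tool arm_command, never from a script. Its argument "deltas" is a list that holds one entry, the list of rows, each a list of 5 numbers: the closure in counts, from 0 (fully open) to 255 (shut), then the shift along the world's x, y, z in cm, then the turn about the world's z in degrees. A call has 1 to 20 rows; each row is the pose to reach, as a shift and turn from the pose commanded when the call began; what a row does not reach only later rows make up. A row lasts 1/10 s, in which the tool goes at most 50 mm and 8.59 degrees, less where a joint would pass 70% of its speed; a pose out of reach is approached as far as the arm can. A call with a gripper value outside its range is refused whole. The fingers move at their own pace and stop on an object; "squeeze" is the grip in N (left out, the last holds). Time passes only in rows, so rows that repeat a pose let the fingers close. It gives the time, the measured TCP pose, the force, the opening and the grip force at its end, in the units of the state.
- ctrl.get_obs(): the state, without advancing time (a new reading comes with each control period).
- ctrl.get_image(name): name is "side" or "top"; returns a dict with "pixels" (480x640x3 uint8, red, green, blue), "intrinsics" (3x3 intrinsics, pixels), "T" (4x4, takes a point from camera to world coordinates). Camera axes: x right, y up, looking along -z (the intrinsics and any distortion apply to the point x, -y, -z); pixel columns grow to the right and rows downward; lengths in m; the calibration is good to about 2 mm. A picture is of the moment at which its call begins. There is no depth.
- ctrl.sign_off(): hands the job in; it is judged then, once.
The state is a dict: "time": time; "q": joint angles; "joint_vel": joint speeds; "joint_torque": joint torques, N m; "eef_pos": TCP position; "eef_rot": TCP orientation; "contact_force": force on the tool from outside, world axes, zero at the start; "ft_torque": the same for the moment, N m; "grip_width": finger opening in m; "finger_force": force on a finger pad.
Only numpy, scipy, OpenCV 4.12 (cv2) and the standard library are available. Lean on these libraries where they do the work, as an engineer would, in place of code of your own. Each camera call takes 0.05 s, during which the arm holds its last target. There are 200 camera calls.

## Working session

There is one attempt and no reset: what is moved stays moved. The work goes in short steps, Python scripts to look and compute and a tool call to move; the robot and the scene stay as the last step left them, time stands still between calls to the robot, and variables do not carry over. Pictures are saved under pics/ and viewed, at most 14 in all, crops included, and the job is handed in when it is done.

Besides the shell and the picture viewer there is one more tool, called after "Call:" by a JSON object that holds its "name" and its "arguments", one argument or row to a line. arm_command: Moves the arm, as the interface text tells. Its arguments: {"type":"object","properties":{"deltas":{"type":"array"},"squeeze":{"type":"number"}},"required":["deltas"]}

```bash
mkdir -p pics
cat > h.py <<'E'
import numpy as np, cv2
from workcell import ctrl
def snap(cam,tag):
    im=ctrl.get_image(cam); cv2.imwrite(f'pics/{tag}.png',im['pixels'][:,:,::-1]); np.savez(f'pics/{tag}.npz',K=im['intrinsics'],T=im['T']); return im
def px2w(tag,u,v,z):
    d=np.load(f'pics/{tag}.npz');K,T=d['K'],d['T']
    r=np.linalg.inv(K)@np.array([u,v,1.]); r=T[:3,:3]@np.array([r[0],-r[1],-r[2]]); o=T[:3,3]
    return o+r*(z-o[2])/r[2]
def w2px(tag,p):
    d=np.load(f'pics/{tag}.npz');K,T=d['K'],d['T']
    c=T[:3,:3].T@(np.array(p)-T[:3,3]); q=K@np.array([c[0],-c[1],-c[2]]); return q[:2]/q[2]
def crop(tag,out,u0,v0,u1,v1,s):
    im=cv2.imread(f'pics/{tag}.png')[v0:v1,u0:u1]; cv2.imwrite(f'pics/{out}.png',cv2.resize(im,None,fx=s,fy=s,interpolation=cv2.INTER_CUBIC))
E
python3 - <<'E'
from h import *
for c in('top','side'):
    i=snap(c,c+'0'); print(i['intrinsics'],i['T'],[k for k in i])
o=ctrl.get_obs();print(o)
E
```

```text
[[606.82403674   0.         310.72217788]
 [  0.         606.82403674 240.26969024]
 [  0.           0.           1.        ]] [[-0.10630534  0.97348565 -0.20254594  0.25307561]
 [-0.99432846 -0.10472645  0.01852776  0.09392372]
 [-0.00317541  0.20336679  0.97909747  1.67676896]
 [ 0.          0.          0.          1.        ]] ['pixels', 'intrinsics', 'T']
[[434.63113439   0.         318.41313796]
 [  0.         434.63113439 238.16759157]
 [  0.           0.           1.        ]] [[-0.95212518  0.20018691 -0.23104726  0.27553602]
 [-0.30553908 -0.59798264  0.7409876   1.03176237]
 [ 0.01017376  0.77610693  0.63051926  0.94837296]
 [ 0.          0.          0.          1.        ]] ['pixels', 'intrinsics', 'T']
{'time': 0.1, 'q': array([ 1.14362984e+00,  3.53604419e-01,  1.63404584e+00, -1.06981621e-05,
        1.15522143e+00, -2.33830115e-03]), 'joint_vel': array([ 0.00051595, -0.00182646, -0.00190817, -0.00035248,  0.00049133,
       -0.00133502]), 'joint_torque': array([-1.23790538e-03, -5.94905305e+01, -3.34926081e+01,  6.98913471e-02,
        1.83084200e-02, -6.56592306e-05]), 'eef_pos': array([0.25739597, 0.56907454, 0.23592877]), 'eef_rot': array([[-9.11111348e-01,  4.12159968e-01, -5.20987626e-04],
       [ 4.12160297e-01,  9.11110600e-01, -1.16815956e-03],
       [-6.79125741e-06, -1.27905384e-03, -9.99999182e-01]]), 'contact_force': array([ 0.72240892, -0.67631907,  0.35821447]), 'ft_torque': array([-0.00530022,  0.00364403, -0.04544172]), 'finger_force': 0.0, 'grip_width': 0.09213479662672228}
```

View pics/top0.png

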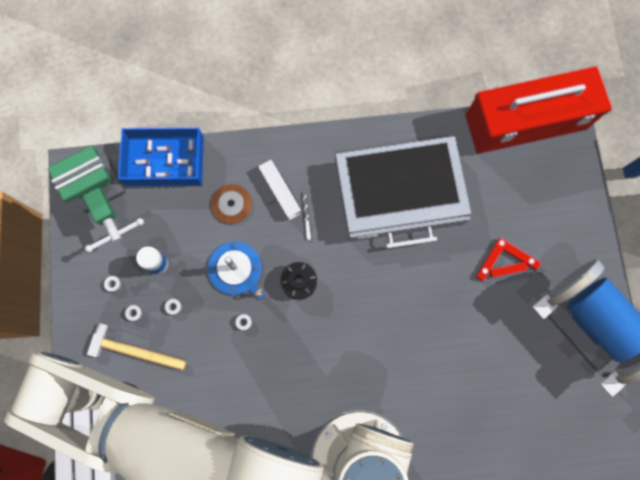

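View pics/side0.png

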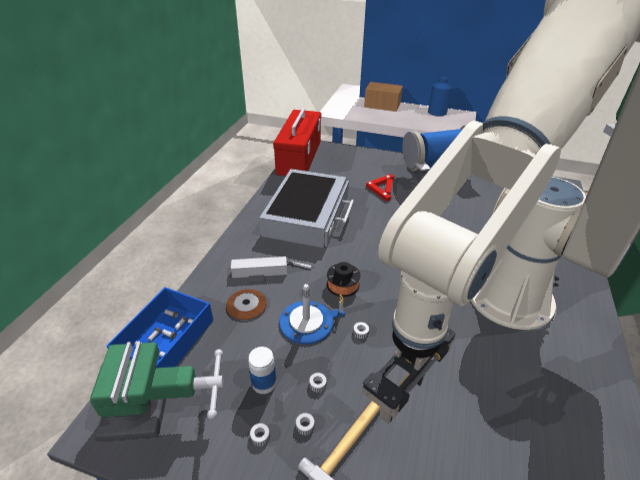

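The top view shows four identical ring nuts at (112,284), (133,313), (173,306) and (243,322). The one at (243,322) looks nearest the base, which is at about (365,450). The stand is at (235,268), the spool at (298,281), and the drawer handle at (412,238). I'll enlarge both views to confirm.

Run:
```python
from h import *
crop('top0','c1',200,130,480,340,2.8); crop('side0','c2',230,160,410,350,3.1)
for u,v in((112,284),(133,313),(173,306),(243,322)):
    p=px2w('top0',u,v,.02);print(u,v,p.round(3),np.hypot(*p[:2]).round(3))
```

```text
112 284 [0.532 0.619 0.02 ] 0.816
133 313 [0.446 0.565 0.02 ] 0.72
173 306 [0.454 0.456 0.02 ] 0.643
243 322 [0.39  0.269 0.02 ] 0.474
```

View pics/c1.png

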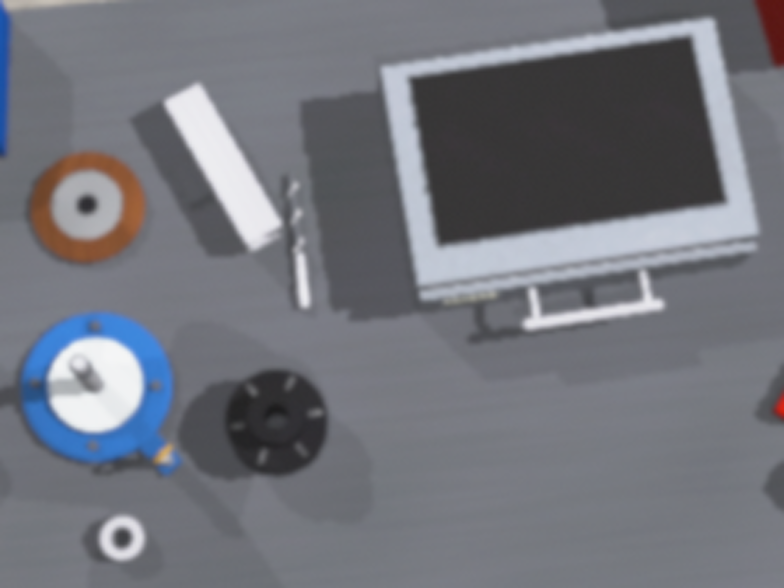

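View pics/c2.png

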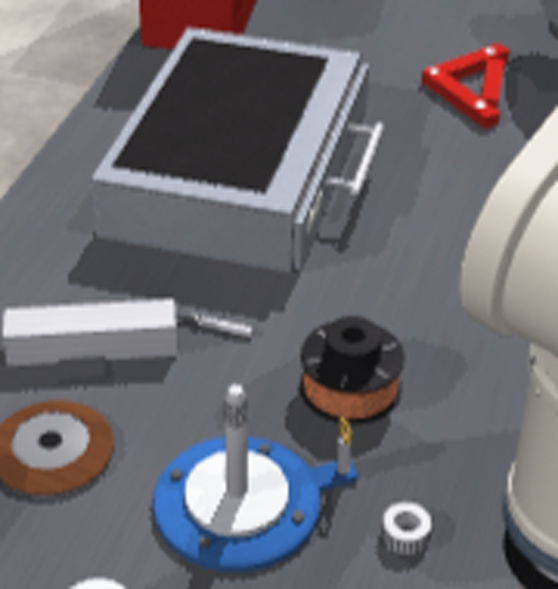

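Run:
```python
from h import *
def t(n,x,y,z): print('top',n,px2w('top0',200+(x+.5)/2.8-.5,130+(y+.5)/2.8-.5,z).round(4))
def s(n,x,y,z): print('side',n,px2w('side0',230+(x+.5)/3.1-.5,160+(y+.5)/3.1-.5,z).round(4))
t('base',97,388,.012);t('deck',95,385,.02);t('tip',79,364,.146);s('base',237,503,.012);s('deck',237,491,.02);s('tip',235,385,.146)
t('spoolF',276.5,422,.045);t('spoolT',277,418,.071);s('spoolT',353,335,.071)
t('nut',121,538,.02);s('nut',407,521,.02)
t('hL',526,324,.046);t('hR',661,305,.046);s('hR',378,126,.046);s('hL',352,190,.046)
t('uFL',420,285,.082);t('uFR',757,236,.082);t('uBL',381,68,.082);t('uBR',713,18,.082)
t('guide',168,455,.07);t('drillend',305,306,.01)
```

```text
top base [0.5413 0.2818 0.012 ]
top deck [0.5431 0.2826 0.02  ]
top tip [0.542  0.2812 0.146 ]
side base [0.5388 0.2913 0.012 ]
side deck [0.541  0.2846 0.02  ]
side tip [0.544  0.2782 0.146 ]
top spoolF [0.4838 0.108  0.045 ]
top spoolT [0.4839 0.1069 0.071 ]
side spoolT [0.4842 0.1091 0.071 ]
top nut [0.3907 0.2696 0.02  ]
side nut [0.3891 0.2701 0.02  ]
top hL [ 0.5537 -0.1446  0.046 ]
top hR [ 0.5584 -0.2786  0.046 ]
side hR [ 0.5577 -0.2788  0.046 ]
side hL [ 0.5536 -0.1461  0.046 ]
top uFL [ 0.5958 -0.0431  0.082 ]
top uFR [ 0.6092 -0.3727  0.082 ]
top uBL [ 0.818 -0.031  0.082]
top uBR [ 0.8345 -0.3648  0.082 ]
top guide [0.4599 0.2134 0.07  ]
top drillend [0.6022 0.0679 0.01  ]
```

The crop confirms the clamp nut is the ring at full-image pixel (243,322), about (0.390, 0.270), 0.47 m from the base. The other three are at 0.64 m or more. From both cameras:
- Stand axis: (0.542, 0.2815)
- Spool: (0.484, 0.108)
- Handle middle: (0.556, -0.212)
- Unit yaw: about 2.3°

I'll place the spool first.

Call:
{"name": "arm_command", "arguments": {
  "deltas": [
    [[0,4,-8,2,0],[0,8,-16,2,0],[0,12,-24,2,0],[0,16,-32,2,0],[0,20,-40,2,0],[0,22.6,-46.1,2,0],[0,22.6,-46.1,2,0],[0,22.6,-46.1,2,0],[0,22.6,-46.1,2,0],[0,22.6,-46.1,2,0],[0,22.6,-46.1,2,0],[0,22.6,-46.1,2,0],[0,22.6,-46.1,2,0],[0,22.6,-46.1,2,0],[0,22.6,-46.1,2,0]]
  ],
  "squeeze": 30
}}

```text
time: 1.6
eef_pos: [0.483, 0.1098, 0.2565]
eef_rot: [[-0.912, 0.41, -0.0], [0.41, 0.912, 0.0], [0.0, 0.0, -1.0]]
contact_force: [-0.6, -0.1, -0.5]
grip_width: 0.0919
finger_force: 0.0
```

Call:
{"name": "arm_command", "arguments": {
  "deltas": [
    [[0,0,0,-5,0],[0,0,0,-9,0],[0,0,0,-13,0],[0,0,0,-16,0],[0,0,0,-18,0],[0,0,0,-18.6,0],[0,0,0,-18.6,0],[0,0,0,-18.6,0]]
  ]
}}

```text
time: 2.4
eef_pos: [0.4842, 0.109, 0.0715]
eef_rot: [[-0.911, 0.412, 0.001], [0.412, 0.911, 0.0], [-0.001, 0.001, -1.0]]
contact_force: [0.2, -0.3, 0.6]
grip_width: 0.092
finger_force: 0.0
```

Call:
{"name": "arm_command", "arguments": {
  "deltas": [
    [[130,0,0,0,0],[160,0,0,0,0],[160,0,0,0,0],[160,0,0,0,0],[160,0,0,0,0],[160,0,0,0,0],[160,0,0,0,0],[160,0,0,0,0]]
  ]
}}

```text
time: 3.2
eef_pos: [0.4841, 0.1087, 0.0709]
eef_rot: [[-0.911, 0.412, 0.001], [0.412, 0.911, 0.0], [-0.001, 0.001, -1.0]]
contact_force: [1.4, 2.8, 4.2]
grip_width: 0.0537
finger_force: 30.0
```

Call:
{"name": "arm_command", "arguments": {
  "deltas": [
    [[160,0,0,3,0],[160,0,0,7,0],[160,0,0,11,0],[160,0,0,15,0],[160,0,0,17,0],[160,1.5,4,17,0],[160,3,8,17,0],[160,4.5,12,17,0],[160,5.4,15.6,17,0],[160,5.8,17.3,17,0],[160,5.8,17.3,17,0],[160,5.8,17.3,17,0],[160,5.8,17.3,17,0],[160,5.8,17.3,17,0]]
  ],
  "squeeze": 45
}}

```text
time: 4.6
eef_pos: [0.5413, 0.2802, 0.2404]
eef_rot: [[-0.911, 0.413, -0.001], [0.413, 0.911, -0.001], [0.0, -0.001, -1.0]]
contact_force: [0.2, 0.6, -7.3]
grip_width: 0.0526
finger_force: 45.0
```

Run:
```python
from h import *
snap('side','s1'); crop('s1','c3',200,150,420,350,2.9)
print(w2px('s1',[.542,.2815,.146]))
```

```text
[305.7868685  284.88034179]
```

View pics/c3.png

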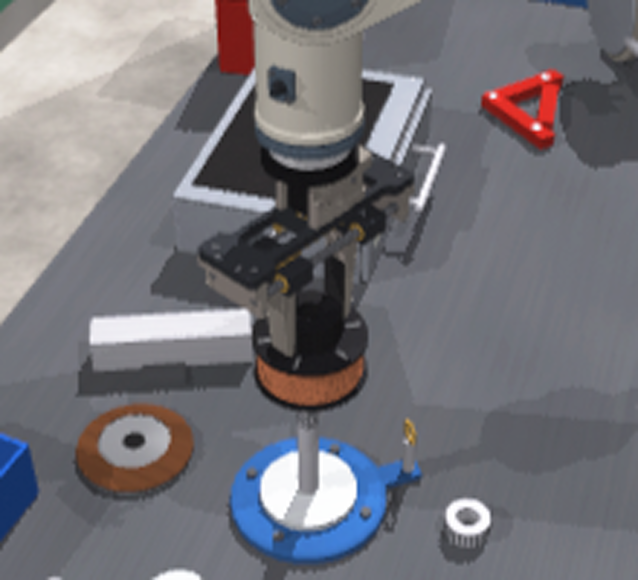

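Call:
{"name": "arm_command", "arguments": {
  "deltas": [
    [[160,0,0,-1.5,0],[160,0,0,-3,0],[160,0,0,-4,0],[160,0,0,-5,0],[160,0,0,-5,0]]
  ]
}}

```text
time: 5.15
eef_pos: [0.5421, 0.2832, 0.1887]
eef_rot: [[-0.911, 0.413, 0.001], [0.413, 0.911, 0.003], [0.0, 0.004, -1.0]]
contact_force: [4.8, 9.0, -11.8]
grip_width: 0.0529
finger_force: 45.0
```

Call:
{"name": "arm_command", "arguments": {
  "deltas": [
    [[160,0.1,0.2,0,0],[160,0.1,0.2,0,0],[160,0.1,0.2,-3,0],[160,0.1,0.2,-6,0],[160,0.1,0.2,-8,0],[160,0.1,0.2,-9,0],[160,0.1,0.2,-9.4,0],[160,0.1,0.2,-9.6,0],[160,0.1,0.2,-9.6,0]]
  ]
}}

```text
time: 6.05
eef_pos: [0.5425, 0.2837, 0.0944]
eef_rot: [[-0.911, 0.412, -0.0], [0.412, 0.911, 0.0], [0.0, 0.0, -1.0]]
contact_force: [1.7, 5.2, -9.5]
grip_width: 0.053
finger_force: 45.0
```

Call:
{"name": "arm_command", "arguments": {
  "deltas": [
    [[160,0,0.1,-0.3,0],[160,0,0.1,-0.4,0],[160,0,0.1,-0.4,0]]
  ]
}}

```text
time: 6.35
eef_pos: [0.5424, 0.284, 0.091]
eef_rot: [[-0.911, 0.412, -0.0], [0.412, 0.911, -0.001], [0.0, -0.001, -1.0]]
contact_force: [-3.1, -0.8, -0.3]
grip_width: 0.0533
finger_force: 45.0
```

Call:
{"name": "arm_command", "arguments": {
  "deltas": [
    [[120,0,0,0,0],[60,0,0,0,0],[0,0,0,0,0],[0,0,0,0,0],[0,0,0,4,0],[0,0,0,8,0],[0,0,0,12,0],[0,0,-4,12,0],[0,0,-8,12,-8],[0,0,-13,12,-16],[0,0,-18,12,-24],[0,0,-23,12,-32],[194,0,-28,12,-40],[194,0.5,-33,12,-48],[194,1,-38,12,-56],[194,1.3,-43,12,-63.4],[194,1.3,-47,12,-63.4],[194,1.3,-49.6,12,-63.4],[194,1.3,-49.6,12,-63.4],[194,1.3,-49.6,12,-63.4]]
  ]
}}

```text
time: 8.35
eef_pos: [0.5556, -0.2118, 0.2105]
eef_rot: [[-0.038, 0.999, 0.0], [0.999, 0.038, 0.0], [0.0, 0.0, -1.0]]
contact_force: [-0.6, 0.6, -0.1]
grip_width: 0.03
finger_force: 0.0
```

Call:
{"name": "arm_command", "arguments": {
  "deltas": [
    [[194,0,0,0,0],[194,0,0,0,0],[194,0,0,0,0]]
  ]
}}

```text
time: 8.65
eef_pos: [0.5558, -0.2105, 0.2107]
eef_rot: [[-0.041, 0.999, 0.0], [0.999, 0.041, 0.0], [0.0, 0.0, -1.0]]
contact_force: [0.1, 0.1, 0.0]
grip_width: 0.0219
finger_force: 0.0
```

Run:
```python
from h import *
snap('side','s2'); crop('s2','c4',260,130,420,340,2.8)
```

```text
(no output)
```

View pics/c4.png

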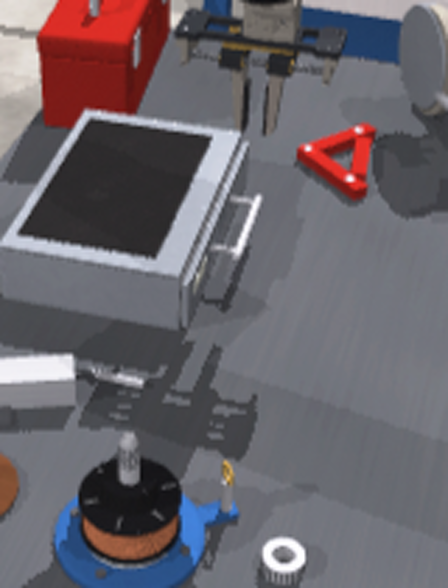

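The spool is seated on the deck. Now I'll grip the handle.

Call:
{"name": "arm_command", "arguments": {
  "deltas": [
    [[194,0,0,-4,0],[194,0,0,-8,0],[194,0,0,-11,0],[194,0,0,-13,0],[194,0,0,-15,0],[194,0,0,-16.4,0],[194,0,0,-16.4,0]]
  ]
}}

```text
time: 9.4
eef_pos: [0.5545, -0.2108, 0.0449]
eef_rot: [[-0.04, 0.999, -0.003], [0.999, 0.04, 0.001], [0.001, -0.003, -1.0]]
contact_force: [-0.4, 0.2, 0.2]
grip_width: 0.0218
finger_force: 0.0
```

Call:
{"name": "arm_command", "arguments": {
  "deltas": [
    [[250,0,0,0,0],[250,0,0,0,0],[250,0,0,0,0],[250,0,0,0,0]]
  ],
  "squeeze": 35
}}

```text
time: 9.8
eef_pos: [0.5563, -0.2117, 0.0475]
eef_rot: [[-0.039, 0.999, 0.002], [0.999, 0.039, -0.0], [-0.001, 0.002, -1.0]]
contact_force: [0.5, 2.0, 2.0]
grip_width: 0.0101
finger_force: 35.0
```

Now I'll pull it out along the unit's -x, with a little extra to reach the stop.

Call:
{"name": "arm_command", "arguments": {
  "deltas": [
    [[250,-1.5,-0.06,0,0],[250,-4,-0.16,0,0],[250,-7,-0.28,0,0],[250,-10,-0.4,0,0],[250,-13,-0.5,0,0],[250,-14.5,-0.58,0,0],[250,-15.3,-0.6,0,0],[250,-15.3,-0.6,0,0],[250,-15.3,-0.6,0,0]]
  ]
}}

```text
time: 10.7
eef_pos: [0.4103, -0.219, 0.048]
eef_rot: [[-0.037, 0.999, 0.015], [0.999, 0.037, -0.004], [-0.004, 0.014, -1.0]]
contact_force: [29.2, 10.1, -20.5]
grip_width: 0.0098
finger_force: 35.0
```

Call:
{"name": "arm_command", "arguments": {
  "deltas": [
    [[250,0.4,0,0,0],[250,0.5,0,0,0],[194,0.5,0,0,0],[194,0.5,0,0,0],[194,0.5,0,4,0],[194,0.5,0,9,0],[194,0.5,5,14,0],[100,0.5,10,17,0],[0,0.5,15,18,0],[0,0.5,20,18,0],[0,0.5,25,18,0],[0,0.5,30,18,0],[0,0.5,33,18,0],[0,0.5,33,18,0],[0,0.5,33,18,0]]
  ]
}}

```text
time: 12.2
eef_pos: [0.4067, 0.1133, 0.2262]
eef_rot: [[-0.043, 0.999, -0.001], [0.999, 0.043, -0.001], [-0.001, -0.001, -1.0]]
contact_force: [-0.5, -0.5, -0.2]
grip_width: 0.0841
finger_force: 0.0
```

Run:
```python
from h import *
snap('top','t1'); crop('t1','c5',330,150,490,290,5)
```

```text
(no output)
```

View pics/c5.png

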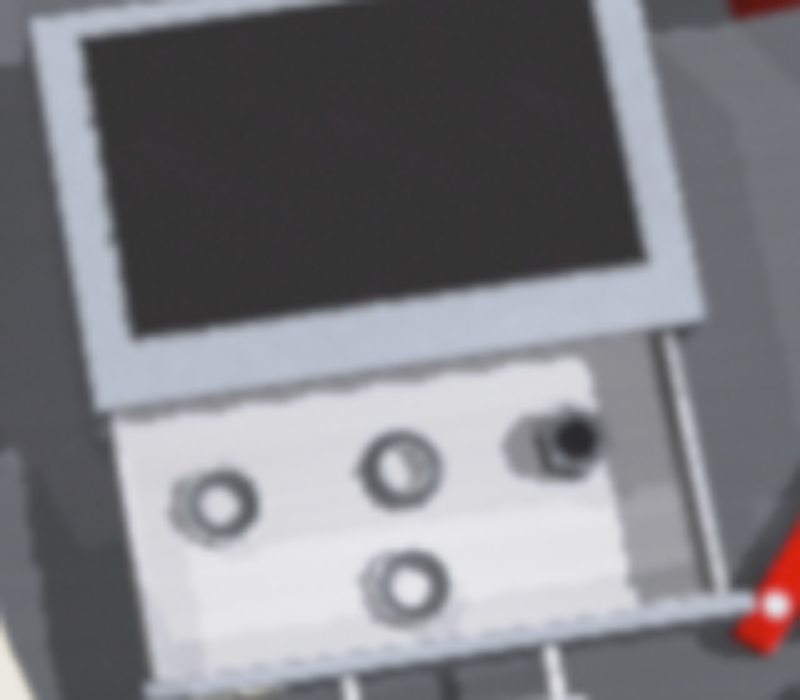

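The drawer is out, with three springs at crop pixels (218,505), (400,470) and (407,588), and the hex nut at (570,440). The faces need a closer look from both cameras.

Run:
```python
from h import *
snap('side','s3')
a=cv2.imread('pics/t1.png');b=cv2.imread('pics/s3.png')
tiles=[];row2=[]
g=cv2.cvtColor(a,cv2.COLOR_BGR2GRAY).astype(np.float32)
for x,y in((218,505),(400,470),(407,588)):
    u,v=330+(x+.5)/5-.5,150+(y+.5)/5-.5
    # refine: centroid of dark px
    w=px2w('t1',u,v,.018); su,sv=w2px('s3',w)
    print((x,y),w.round(4))
    tiles.append(cv2.resize(cv2.getRectSubPix(a,(30,30),(float(u),float(v))),(264,264),interpolation=cv2.INTER_CUBIC))
    row2.append(cv2.resize(cv2.getRectSubPix(b,(30,30),(float(su),float(sv))),(264,264),interpolation=cv2.INTER_CUBIC))
    pol=cv2.warpPolar(g,(12*4,72),(u,v),12,cv2.WARP_POLAR_LINEAR)
    print(pol.mean(0)[::2].astype(int))
cv2.imwrite('pics/c6.png',np.vstack([np.hstack(tiles),np.hstack(row2)]))
for n,x,y,z in(('pFL',150,688,.069),('pFR',760,602,.069),('uFL',97,408,.082),('uFR',703,317,.082)): print(n,px2w('t1',330+(x+.5)/5-.5,150+(y+.5)/5-.5,z).round(4))
```

```text
(218, 505) [ 0.5485 -0.1071  0.018 ]
[216 215 214 212 207 197 184 165 149 131 123 119 124 133 142 157 167 181
 191 201 207 211 214 216]
(400, 470) [ 0.5573 -0.2105  0.018 ]
[208 208 205 200 195 185 178 165 158 143 134 123 118 118 124 141 159 179
 192 208 212 216 218 219]
(407, 588) [ 0.491  -0.2051  0.018 ]
[230 229 227 226 219 212 197 184 160 148 134 132 132 136 144 153 170 182
 197 206 214 218 220 220]
pFL [ 0.4449 -0.0523  0.069 ]
pFR [ 0.456  -0.3826  0.069 ]
uFL [ 0.5968 -0.0414  0.082 ]
uFR [ 0.6118 -0.3735  0.082 ]
```

View pics/c6.png

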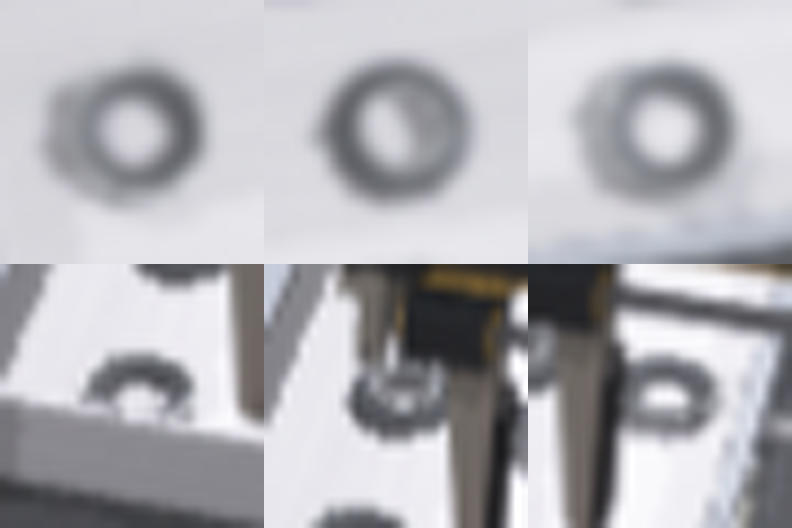

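A and C, at (218,505) and (407,588), look the same: the bright rim blends into the floor and there's a detached shadow, so both are crown down. B at (400,470) has a bright ring round its hole, so it's crown up. The order is A, B, C. Next I'll check the drawer travel numerically from the handle bar's pixel shift.

Run:
```python
from h import *
for tag,c in(('top0',(.556,-.212)),('t1',(.408,-.218))):
    g=cv2.cvtColor(cv2.imread(f'pics/{tag}.png'),cv2.COLOR_BGR2GRAY).astype(float)
    for dy in(-.03,0,.03):
        xs=np.arange(c[0]-.02,c[0]+.02,.001)
        P=np.float32([w2px(tag,(x-dy*.04,c[1]+dy,.046)) for x in xs])
        val=cv2.remap(np.float32(g),P[:,:1].copy(),P[:,1:].copy(),cv2.INTER_LINEAR).ravel()
        k=val-np.median(val);k[k<30]=0
        print(tag,dy,(xs+dy*.04)[val.argmax()].round(3),(k@xs/k.sum()).round(4),val.max())
```

```text
top0 -0.03 0.556 0.557 226.3711
top0 0 0.556 0.5568 225.1875
top0 0.03 0.558 0.5567 223.90234
t1 -0.03 0.409 0.4106 219.14258
t1 0 0.411 0.4102 218.6211
t1 0.03 0.411 0.4103 219.21875
```

Both the image and the TCP give about 0.147 m of travel. That leaves little margin over 0.143, so I'll regrip and pull once more firmly.

Call:
{"name": "arm_command", "arguments": {
  "deltas": [
    [[194,0.2,-5,0,0],[194,0.2,-10,0,0],[194,0.2,-15,0,0],[194,0.2,-20,0,0],[194,0.2,-25,0,0],[194,0.2,-30,0,0],[194,0.2,-33,0,0],[194,0.2,-33,-3,0],[194,0.2,-33,-7,0],[194,0.2,-33,-11,0],[194,0.2,-33,-15,0],[194,0.2,-33,-18,0],[194,0.2,-33,-18,0],[250,0.2,-33,-18,0],[250,0.2,-33,-18,0],[250,0.2,-33,-18,0],[250,-0.4,-33,-18,0],[250,-1,-33,-18,0],[250,-1.2,-33,-18,0],[250,-1.2,-33,-18,0]]
  ],
  "squeeze": 50
}}

```text
time: 14.3
eef_pos: [0.41, -0.2199, 0.0487]
eef_rot: [[-0.035, 0.999, 0.027], [0.999, 0.035, -0.007], [-0.008, 0.027, -1.0]]
contact_force: [62.5, 21.3, -57.7]
grip_width: 0.0094
finger_force: 50.0
```

```bash
python3 -c "
from h import *
o=ctrl.get_obs();print(o['eef_pos'],o['contact_force'],o['grip_width'])"
```

```text
[ 0.4099891  -0.21994942  0.04871565] [ 62.47705331  21.25143868 -57.73292319] 0.009371551406321427
```

It's a hard stop at the same place (62 N), so the drawer is fully out. Releasing and moving to spring A.

Call:
{"name": "arm_command", "arguments": {
  "deltas": [
    [[250,1,0,0,0],[250,1.4,0,0,0],[250,1.4,0,0,0],[194,1.4,0,0,0],[194,1.4,0,0,0],[194,1.4,0,4,0],[194,1.4,0,9,0],[194,4,2,13,8],[89,7,4,16,16],[89,10,6,16,24],[89,13,8,16,32],[89,15.2,11,16,40],[89,15.2,11,16,48],[89,15.2,11,16,56],[89,15.2,11,16,64],[89,15.2,11,16,72],[89,15.2,11,16,80],[89,15.2,11,16,90],[89,15.2,11,16,90],[89,15.2,11,16,90]]
  ]
}}

```text
time: 16.3
eef_pos: [0.5473, -0.1074, 0.2069]
eef_rot: [[-0.999, -0.037, 0.0], [-0.037, 0.999, 0.0], [-0.0, 0.0, -1.0]]
contact_force: [-0.3, -0.1, -0.2]
grip_width: 0.0598
finger_force: 0.0
```

Call:
{"name": "arm_command", "arguments": {
  "deltas": [
    [[89,0,0,-4,0],[89,0,0,-8,0],[89,0,0,-12,0],[89,0,0,-15,0],[89,0,0,-16,0],[89,0,0,-16.6,0],[89,0,0,-16.6,0],[89,0,0,-16.6,0]]
  ],
  "squeeze": 12
}}

```text
time: 17.1
eef_pos: [0.5486, -0.1077, 0.042]
eef_rot: [[-0.999, -0.039, 0.002], [-0.039, 0.999, -0.0], [-0.002, -0.001, -1.0]]
contact_force: [0.3, 0.2, 0.1]
grip_width: 0.0599
finger_force: 0.0
```

Call:
{"name": "arm_command", "arguments": {
  "deltas": [
    [[89,0,0,-0.3,0],[89,0,0,-0.3,0],[140,0,0,-0.3,0],[140,0,0,-0.3,0],[140,0,0,-0.3,0],[140,0,0,-0.3,0],[140,0,0,-0.3,0]]
  ],
  "squeeze": 12
}}

```text
time: 17.8
eef_pos: [0.5477, -0.1076, 0.0378]
eef_rot: [[-0.999, -0.039, 0.0], [-0.039, 0.999, -0.0], [-0.0, -0.0, -1.0]]
contact_force: [-0.4, -0.9, 3.8]
grip_width: 0.0434
finger_force: 12.0
```

Call:
{"name": "arm_command", "arguments": {
  "deltas": [
    [[140,0,0,1,0],[140,0,0,4,0],[140,0,0,8,0],[140,0,0,12,0],[140,0,4,16,0],[140,0,8,18,0],[140,0,13,18,0],[140,-0.2,18,18,0],[140,-0.4,23,18,0],[140,-0.5,28,18,0],[140,-0.5,33,18,0],[140,-0.5,37,18,0],[140,-0.5,39.2,18,0],[140,-0.5,39.2,18,0],[140,-0.5,39.2,17,0],[140,-0.5,39.2,16,0],[140,-0.5,39.2,15,0],[140,-0.5,39.2,15,0]]
  ],
  "squeeze": 20
}}

```text
time: 19.6
eef_pos: [0.5416, 0.2828, 0.1855]
eef_rot: [[-0.999, -0.038, -0.003], [-0.038, 0.999, -0.002], [0.003, -0.002, -1.0]]
contact_force: [-0.8, -0.6, 0.2]
grip_width: 0.0431
finger_force: 20.0
```

Run:
```python
from h import *
snap('side','s4'); snap('top','t4')
o=ctrl.get_obs();print(o['eef_pos'],o['contact_force'],o['grip_width'])
a=cv2.imread('pics/s4.png')[230:350,235:375];b=cv2.imread('pics/t4.png')[215:315,180:300]
cv2.imwrite('pics/c7.png',np.hstack([cv2.resize(a,(400,343),interpolation=3),cv2.resize(b,(400,343),interpolation=3)]))
```

```text
[0.5425036  0.28364646 0.1870786 ] [-0.02246534  0.15559704  0.0793122 ] 0.043154137450785335
```

View pics/c7.png

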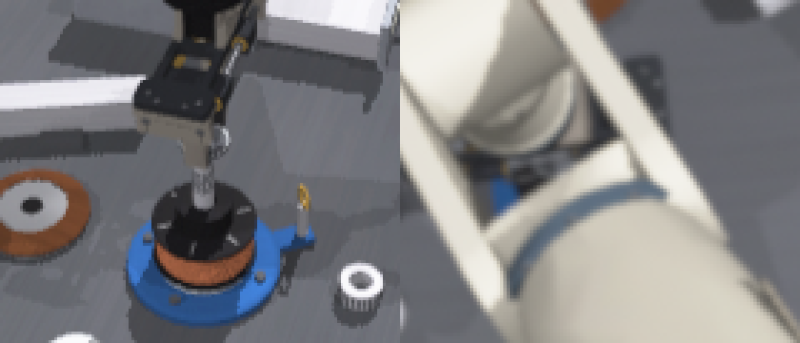

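Call:
{"name": "arm_command", "arguments": {
  "deltas": [
    [[140,0,0,-1,0],[140,0,0,-1.8,0],[140,0,0,-2.3,0],[140,0,0,-2.8,0],[140,0,0,-2.8,0]]
  ]
}}

```text
time: 20.2
eef_pos: [0.5422, 0.2843, 0.1587]
eef_rot: [[-0.999, -0.04, -0.001], [-0.04, 0.999, -0.001], [0.001, -0.001, -1.0]]
contact_force: [1.3, 0.6, 0.3]
grip_width: 0.0433
finger_force: 20.0
```

Call:
{"name": "arm_command", "arguments": {
  "deltas": [
    [[140,0,0,-1.2,0],[140,0,0,-2.4,0],[140,0,0,-3.4,0],[140,0,0,-4.1,0],[140,0,0,-4.4,0],[140,0,0,-4.4,0]]
  ]
}}

```text
time: 20.8
eef_pos: [0.5425, 0.2844, 0.1152]
eef_rot: [[-0.999, -0.039, -0.001], [-0.039, 0.999, -0.0], [0.001, -0.0, -1.0]]
contact_force: [0.4, 0.6, -0.7]
grip_width: 0.0434
finger_force: 20.0
```

Call:
{"name": "arm_command", "arguments": {
  "deltas": [
    [[120,0,0,0,0],[89,0,0,0,0],[89,0,0,0,0],[89,0,0,2,0],[89,0,0,5,0],[89,0,0,9,0],[89,0,-5,10,0],[89,0.3,-10,10,0],[89,0.6,-15,10,0],[89,0.9,-20,10,0],[89,1.2,-25,10,0],[89,1.4,-30,10,0],[89,1.4,-35,10,0],[89,1.4,-40,10,0],[89,1.4,-45,10,0],[89,1.4,-49.5,10,0],[89,1.4,-49.5,10,0],[89,1.4,-49.5,10,0]]
  ]
}}

```text
time: 22.6
eef_pos: [0.5563, -0.2113, 0.2155]
eef_rot: [[-0.999, -0.037, -0.0], [-0.037, 0.999, 0.0], [0.0, 0.0, -1.0]]
contact_force: [-0.5, -0.3, -0.8]
grip_width: 0.0604
finger_force: 0.0
```

Call:
{"name": "arm_command", "arguments": {
  "deltas": [
    [[89,0,0,-4,0],[89,0,0,-8,0],[89,0,0,-12,0],[89,0,0,-15,0],[89,0,0,-17,0],[89,0,0,-17.8,0],[89,0,0,-17.8,0],[89,0,0,-17.8,0],[140,0,0,-17.8,0],[140,0,0,-17.8,0],[140,0,0,-17.8,0],[140,0,0,-17.8,0],[140,0,0,-17.8,0]]
  ],
  "squeeze": 12
}}

```text
time: 23.9
eef_pos: [0.5568, -0.2104, 0.038]
eef_rot: [[-0.999, -0.039, 0.001], [-0.039, 0.999, 0.0], [-0.001, 0.0, -1.0]]
contact_force: [0.4, 3.0, 6.0]
grip_width: 0.0434
finger_force: 12.0
```

Run:
```python
from h import *
i=snap('side','s5'); crop('s5','c8',230,210,390,330,5)
```

```text
(no output)
```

View pics/c8.png

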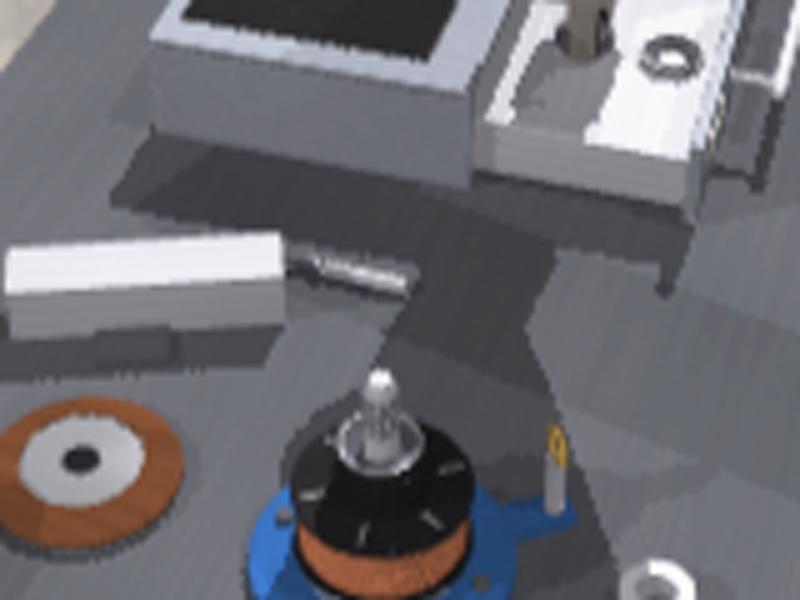

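The first spring sits flat with its bright rim up, so it's crown down. C at (672,57) also shows a bright rim. B is gripped, so I'll carry it over.

Call:
{"name": "arm_command", "arguments": {
  "deltas": [
    [[140,0,0,1,0],[140,0,0,4,0],[140,0,0,8,0],[140,0,0,12,0],[140,0,4,16,0],[140,-0.1,9,17,0],[140,-0.3,14,17,0],[140,-0.5,19,17,0],[140,-0.7,24,17,0],[140,-0.9,29,17,0],[140,-1.1,34,17,0],[140,-1.3,39,17,0],[140,-1.4,44,17,0],[140,-1.4,48,17,0],[140,-1.4,49.5,17,0],[140,-1.4,49.5,17,0],[140,-1.4,49.5,16,0],[140,-1.4,49.5,15,0],[140,-1.4,49.5,14,0],[140,-1.4,49.5,13.5,0]]
  ],
  "squeeze": 20
}}

```text
time: 25.95
eef_pos: [0.5421, 0.2829, 0.1709]
eef_rot: [[-0.999, -0.038, -0.002], [-0.038, 0.999, -0.001], [0.002, -0.001, -1.0]]
contact_force: [1.1, -0.3, -1.0]
grip_width: 0.0428
finger_force: 20.0
```

Call:
{"name": "arm_command", "arguments": {
  "deltas": [
    [[140,0,0,-1,0],[140,0,0,-1.4,0],[140,0,0,-1.4,0]]
  ]
}}

```text
time: 26.25
eef_pos: [0.5421, 0.2841, 0.1577]
eef_rot: [[-0.999, -0.039, -0.002], [-0.039, 0.999, -0.001], [0.002, -0.001, -1.0]]
contact_force: [-1.3, 0.1, -1.7]
grip_width: 0.0426
finger_force: 20.0
```

Call:
{"name": "arm_command", "arguments": {
  "deltas": [
    [[140,0,0,-1.2,0],[140,0,0,-2.4,0],[140,0,0,-3.2,0],[140,0,0,-3.5,0],[140,0,0,-3.5,0]]
  ]
}}

```text
time: 26.75
eef_pos: [0.5422, 0.2844, 0.1231]
eef_rot: [[-0.999, -0.04, -0.001], [-0.04, 0.999, -0.0], [0.001, -0.0, -1.0]]
contact_force: [-2.5, -0.3, -1.8]
grip_width: 0.0424
finger_force: 20.0
```

Call:
{"name": "arm_command", "arguments": {
  "deltas": [
    [[120,0,0,0,0],[89,0,0,0,0],[89,0,0,0,0],[89,0,0,2,0],[89,0,0,5,0],[89,0,0,8,0],[89,-0.5,-5,9,0],[89,-1,-10,9,0],[89,-1.5,-15,9,0],[89,-2,-20,9,0],[89,-2.7,-25,9,0],[89,-3.4,-30,9,0],[89,-4,-35,9,0],[89,-4.6,-40,9,0],[89,-5.2,-45,9,0],[89,-5.2,-49,9,0],[89,-5.2,-49,9,0],[89,-5.2,-49,9,0]]
  ]
}}

```text
time: 28.55
eef_pos: [0.4906, -0.2065, 0.2138]
eef_rot: [[-0.999, -0.037, 0.001], [-0.037, 0.999, -0.0], [-0.001, -0.0, -1.0]]
contact_force: [-0.2, -0.3, 0.2]
grip_width: 0.0596
finger_force: 0.0
```

Call:
{"name": "arm_command", "arguments": {
  "deltas": [
    [[89,0,0,-4,0],[89,0,0,-8,0],[89,0,0,-12,0],[89,0,0,-15,0],[89,0,0,-17,0],[89,0,0,-17.6,0],[89,0,0,-17.6,0],[89,0,0,-17.6,0],[140,0,0,-17.6,0],[140,0,0,-17.6,0],[140,0,0,-17.6,0],[140,0,0,-17.6,0],[140,0,0,-17.6,0]]
  ],
  "squeeze": 12
}}

```text
time: 29.85
eef_pos: [0.491, -0.2055, 0.0381]
eef_rot: [[-0.999, -0.039, 0.001], [-0.039, 0.999, 0.0], [-0.001, -0.0, -1.0]]
contact_force: [0.4, 3.1, 5.9]
grip_width: 0.0437
finger_force: 12.0
```

Run:
```python
from h import *
i=snap('side','s6'); crop('s6','c9',250,190,410,310,5)
```

```text
(no output)
```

View pics/c9.png

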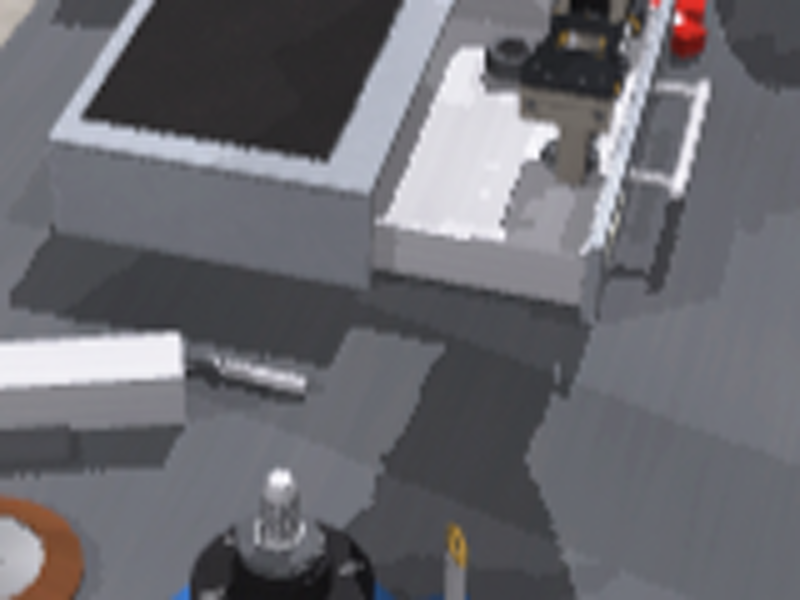

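B is seated crown up, with the bright ring at the spindle. Carrying C.

Call:
{"name": "arm_command", "arguments": {
  "deltas": [
    [[140,0,0,1,0],[140,0,0,4,0],[140,0,0,8,0],[140,0,0,12,0],[140,0.5,4,16,0],[140,1,9,17,0],[140,1.5,14,17,0],[140,2,19,17,0],[140,2.5,24,17,0],[140,3,29,17,0],[140,3.6,34,17,0],[140,4.2,39,17,0],[140,4.8,44,17,0],[140,5.2,48,17,0],[140,5.2,49,17,0],[140,5.2,49,17,0],[140,5.2,49,16,0],[140,5.2,49,15,0],[140,5.2,49,14,0],[140,5.2,49,13.5,0]]
  ],
  "squeeze": 20
}}

```text
time: 31.9
eef_pos: [0.542, 0.283, 0.171]
eef_rot: [[-0.999, -0.038, -0.002], [-0.038, 0.999, -0.001], [0.002, -0.001, -1.0]]
contact_force: [-0.7, 0.4, -1.0]
grip_width: 0.0435
finger_force: 20.0
```

Call:
{"name": "arm_command", "arguments": {
  "deltas": [
    [[140,0,0,-1,0],[140,0,0,-1.4,0],[140,0,0,-1.4,0]]
  ]
}}

```text
time: 32.2
eef_pos: [0.5415, 0.2841, 0.1577]
eef_rot: [[-0.999, -0.039, -0.002], [-0.039, 0.999, -0.001], [0.003, -0.001, -1.0]]
contact_force: [-4.6, 0.6, 0.3]
grip_width: 0.0435
finger_force: 20.0
```

Call:
{"name": "arm_command", "arguments": {
  "deltas": [
    [[140,-0.1,0,-1,0],[140,-0.1,0,-2,0],[140,-0.1,0,-2.6,0],[140,-0.1,0,-2.7,0],[140,-0.1,0,-2.7,0],[120,-0.1,0,-2.7,0],[89,-0.1,0,-2.7,0],[89,-0.1,0,-2.7,0],[89,-0.1,0,0,0],[89,-0.1,0,4,0],[89,-0.1,0,7,0],[89,-2,-5,8,0],[89,-4,-10,8,0],[89,-6,-15,8,0],[89,-8,-20,8,0],[89,-9,-25,8,0],[89,-9,-28,8,0],[89,-9,-28,8,0]]
  ]
}}

```text
time: 34.0
eef_pos: [0.4519, 0.0003, 0.2389]
eef_rot: [[-0.999, -0.035, 0.001], [-0.035, 0.999, -0.001], [-0.001, -0.001, -1.0]]
contact_force: [-0.6, -0.1, -0.3]
grip_width: 0.0601
finger_force: 0.0
```

Run:
```python
from h import *
snap('side','s7'); snap('top','t7')
a=cv2.imread('pics/s7.png')[255:345,260:380];b=cv2.imread('pics/t7.png')[150:350,200:480]
cv2.imwrite('pics/c10.png',np.vstack([cv2.resize(a,(400,300),interpolation=3),cv2.resize(b,(400,286),interpolation=3)]))
```

```text
(no output)
```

View pics/c10.png

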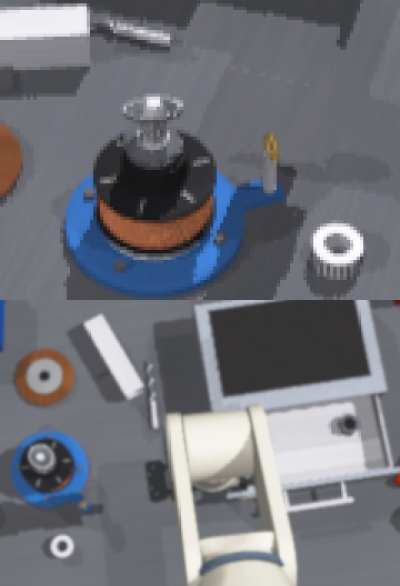

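Run:
```python
from h import *
f=lambda p:((w2px('s7',p)-[260,255])*3.333).round(0)
for z in(.091,.0985,.106,.1135,.12,.13,.138,.146):print(z,f([.5425,.283,z]),f([.52,.283,z]),f([.565,.283,z]))
print(ctrl.get_obs()['time'])
crop('s7','c11',285,265,330,300,14)
```

```text
0.091 [152. 149.] [179. 156.] [125. 143.]
0.0985 [152. 143.] [179. 150.] [125. 136.]
0.106 [152. 136.] [179. 143.] [125. 130.]
0.1135 [152. 130.] [179. 137.] [125. 123.]
0.12 [152. 124.] [179. 131.] [125. 118.]
0.13 [152. 115.] [179. 122.] [124. 109.]
0.138 [151. 108.] [179. 115.] [124. 102.]
0.146 [151. 101.] [179. 107.] [124.  94.]
34.1
```

View pics/c11.png

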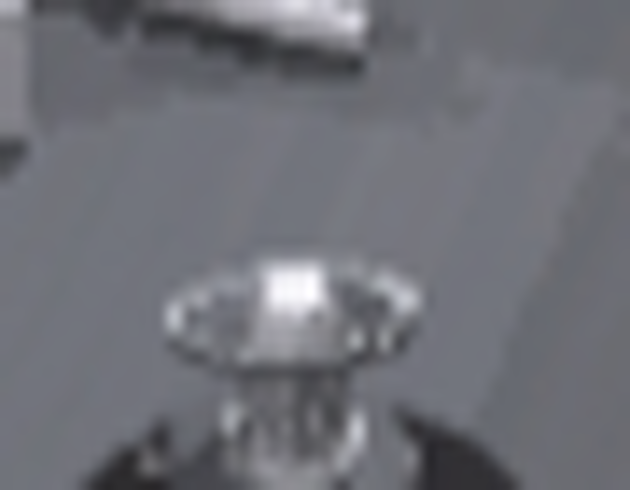

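The third spring (C) is hung up high on the spindle at about z = 0.135, not down on the pack. I'll regrip it there and lower it properly.

Call:
{"name": "arm_command", "arguments": {
  "deltas": [
    [[70,2,5,0,0],[70,4,10,0,0],[70,6,15,0,0],[70,8,20,0,0],[70,9,25,0,0],[70,9,28,0,0],[70,9,28,0,0],[70,9,28,0,0],[70,9,28,0,0],[70,9,28,-3,0],[70,9,28,-6,0],[70,9,28,-8,0],[70,9,28,-9.1,0],[70,9,28,-9.1,0]]
  ],
  "squeeze": 10
}}

```text
time: 35.5
eef_pos: [0.5418, 0.2833, 0.1465]
eef_rot: [[-0.999, -0.038, -0.002], [-0.038, 0.999, -0.001], [0.002, -0.001, -1.0]]
contact_force: [-1.1, -1.2, 0.0]
grip_width: 0.0666
finger_force: 0.0
```

Call:
{"name": "arm_command", "arguments": {
  "deltas": [
    [[140,0,0,0,0],[140,0,0,0,0],[140,0,0,0,0],[140,0,0,0,0],[140,0,0,0,0],[140,0,0,0,0]]
  ]
}}

```text
time: 36.1
eef_pos: [0.5428, 0.2836, 0.1483]
eef_rot: [[-0.999, -0.04, 0.001], [-0.04, 0.999, -0.001], [-0.0, -0.001, -1.0]]
contact_force: [0.3, -5.8, 2.2]
grip_width: 0.0417
finger_force: 5.8
```

Run:
```python
from h import *
snap('side','s8'); crop('s8','c12',265,235,345,300,9)
```

```text
(no output)
```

View pics/c12.png

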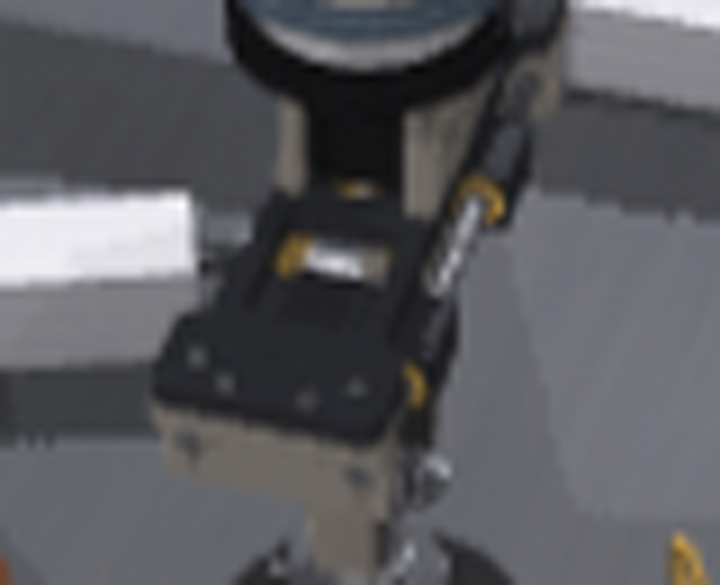

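Call:
{"name": "arm_command", "arguments": {
  "deltas": [
    [[150,0,0,0,0],[150,0,0,0,0],[150,0,0,0,0]]
  ],
  "squeeze": 15
}}

```text
time: 36.45
eef_pos: [0.5428, 0.2835, 0.1483]
eef_rot: [[-0.999, -0.04, 0.001], [-0.04, 0.999, -0.002], [-0.0, -0.002, -1.0]]
contact_force: [0.6, -5.2, 2.5]
grip_width: 0.0404
finger_force: 15.0
```

Call:
{"name": "arm_command", "arguments": {
  "deltas": [
    [[150,0,0,-0.4,0],[150,0,0,-0.8,0],[150,0,0,-1.2,0],[150,0,0,-1.2,0]]
  ]
}}

```text
time: 36.85
eef_pos: [0.5426, 0.2835, 0.1355]
eef_rot: [[-0.999, -0.04, -0.0], [-0.04, 0.999, -0.002], [0.0, -0.002, -1.0]]
contact_force: [1.8, -5.4, -2.0]
grip_width: 0.0405
finger_force: 15.0
```

Call:
{"name": "arm_command", "arguments": {
  "deltas": [
    [[150,0,0,-0.4,0],[150,0,0,-0.9,0],[150,0,0,-0.9,0],[150,0,0,-0.9,0]]
  ]
}}

```text
time: 37.25
eef_pos: [0.5428, 0.2836, 0.1276]
eef_rot: [[-0.999, -0.04, 0.0], [-0.04, 0.999, -0.001], [-0.0, -0.001, -1.0]]
contact_force: [-0.9, -6.8, 6.4]
grip_width: 0.0413
finger_force: 15.0
```

Call:
{"name": "arm_command", "arguments": {
  "deltas": [
    [[70,0,0,0,0],[70,0,0,0,0],[70,0,0,0,0],[70,0,0,0,0],[70,0,0,0,0],[70,0,0,0,0]]
  ]
}}

```text
time: 37.85
eef_pos: [0.5426, 0.2845, 0.1265]
eef_rot: [[-0.999, -0.039, -0.0], [-0.039, 0.999, -0.0], [0.0, -0.0, -1.0]]
contact_force: [-0.8, -0.2, -0.3]
grip_width: 0.0667
finger_force: 0.0
```

```bash
cat > ring.py <<'E'
from h import *
import sys
tag=sys.argv[1]; snap('side',tag)
g=cv2.cvtColor(cv2.imread(f'pics/{tag}.png'),cv2.COLOR_BGR2GRAY); s=cv2.cvtColor(cv2.imread('pics/s5.png'),cv2.COLOR_BGR2GRAY)
f=lambda z:w2px(tag,[.5425,.284,z]).round(1)
print({z:tuple(f(z)) for z in(.091,.1,.11,.12,.13,.146)})
u0=int(f(.11)[0])-12
for v in range(280,308): print(v,' '.join('%3d'%x for x in g[v,u0:u0+26]))
E
python3 ring.py s9
```

```text
{0.091: (np.float64(305.5), np.float64(300.1)), 0.1: (np.float64(305.4), np.float64(297.8)), 0.11: (np.float64(305.4), np.float64(295.2)), 0.12: (np.float64(305.4), np.float64(292.5)), 0.13: (np.float64(305.3), np.float64(289.8)), 0.146: (np.float64(305.3), np.float64(285.5))}
280  41  41  41  41  41  41  41  40  40  41  41  40  41  40  40  35  35  35  39  64  45  53  97 106 105 103
281  40  41  41  41  41  41  40  41  41  40  40  41  41  41  41  40  37  34  38  59  33  54 100 105 104 103
282  41  40  40  40  40  41  40  41  41  41  40  41  41  40  41  40  41  33  36  50  30  55 105 105 103 102
283  41  41  41  40  40  40  41  41  40  40  39  44  41  40  42  40  37  32  36  40  31  55 105 103 103 102
284  40  41  41  40  41  39  44  40  41  40  46  57  50  40  40  40  31  31  34  31  31  57 105 103 103 102
285  42  40  41  40  41  47  52  42  41  43  54  61  56  40  40  38  28  30  31  26  31  61 103 103 103 103
286  40  40  40  40  43  56  59  46  40  41  41  41  42  40  40  34  45  46  29  28  33  63 103 102 102 102
287  36  37  36  40  40  41  55  41  41  41  42  42  41  40  39  3
[... 1501 characters left out ...]
  47  68  55  55  55  54  50  54  33  44  38  45  45
302  43  44  43  36  60 101 101 101 100  99  99  95  74  47  59  57  56  67  57  45  30  44  39  37  45  48
303  43  44  43  32  45 102 101 100 100  99  98  95  73  46  68  59  62  77  59  34  30  40  27  33  50  79
304  43  44  43  31  37 101 101 100  99  99  98  94  70  38  69  53  61  44  29  21  40  31  20  32  54  97
305  44  44  43  32  39 106 101 100  99  99  97  94  64  32  48  39  29  17  18  23  26  16  17  32  45  45
306  43  44  43  27  38 107 100 100  98  98  97  94  65  24  18  20  18  19  19  27  18  16  17  33  46  46
307  58  68  36  20  30  74  86  92  94  97  96  94  65  23  18  19  19  19  18  18  18  16  17  35  46  45
```

The ring is still about 15 mm too high. I'll press it down with half-closed fingertips straddling the spindle.

Call:
{"name": "arm_command", "arguments": {
  "deltas": [
    [[70,0,0,2,0],[70,0,0,5,0],[172,0,0,6,0],[172,0,0,6,0],[172,0,0,6,0],[172,0,0,6,0],[172,0,0,6,0],[172,0,0,6,0],[172,0,0,4,0],[172,0,0,3.3,0],[172,0,0,2.9,0],[172,0,0,2.6,0],[172,0,0,2.6,0]]
  ]
}}

```text
time: 39.2
eef_pos: [0.5426, 0.2845, 0.1525]
eef_rot: [[-0.999, -0.039, -0.0], [-0.039, 0.999, -0.0], [0.0, -0.0, -1.0]]
contact_force: [-0.6, -0.0, 0.8]
grip_width: 0.03
finger_force: 0.0
```

Call:
{"name": "arm_command", "arguments": {
  "deltas": [
    [[172,0,0,-0.3,0],[172,0,0,-0.6,0],[172,0,0,-0.9,0],[172,0,0,-0.9,0]]
  ]
}}

```text
time: 39.6
eef_pos: [0.5424, 0.2843, 0.1432]
eef_rot: [[-0.999, -0.039, -0.001], [-0.039, 0.999, -0.0], [0.001, -0.0, -1.0]]
contact_force: [0.2, 0.0, -0.1]
grip_width: 0.0298
finger_force: 0.0
```

Call:
{"name": "arm_command", "arguments": {
  "deltas": [
    [[172,0,0,-0.3,0],[172,0,0,-0.6,0],[172,0,0,-0.8,0],[172,0,0,-0.8,0]]
  ]
}}

```text
time: 40.0
eef_pos: [0.5426, 0.2845, 0.136]
eef_rot: [[-0.999, -0.039, 0.0], [-0.039, 0.999, -0.0], [-0.0, -0.0, -1.0]]
contact_force: [-1.4, -1.1, 5.5]
grip_width: 0.0299
finger_force: 2.4
```

```bash
python3 ring.py s10
```

```text
{0.091: (np.float64(305.5), np.float64(300.1)), 0.1: (np.float64(305.4), np.float64(297.8)), 0.11: (np.float64(305.4), np.float64(295.2)), 0.12: (np.float64(305.4), np.float64(292.5)), 0.13: (np.float64(305.3), np.float64(289.8)), 0.146: (np.float64(305.3), np.float64(285.5))}
280  41  41  41  41  41  41  41  42  41  41  39  44  38  41  40  41  38  55  79 101  33  68 105 105 105 103
281  41  40  42  41  40  40  44  40  40  41  45  54  45  41  40  39  35  65  90  88  39  94 105 105 104 103
282  41  42  41  41  41  50  54  44  41  41  53  61  57  39  40  39  35  67  86  41  55 105 105 105 103 103
283  40  41  40  41  44  65  60  48  40  42  42  52  40  42  39  34  38  37  33  41  81 105 106 104 103 103
284  36  37  37  40  41  50  53  40  41  42  42  42  41  41  39  34  46  30  33  52 100 105 105 103 103 102
285  41  36  35  36  35  36  37  39  40  40  42  43  42  38  35  50  48  33  33  53 105 105 104 102 102 102
286  75  68  58  50  42  40  36  37  36  37  37  39  40  33  34  64  42  30  29  53 105 105 103 102 102 102
287 106 104  94  83  75  73  59  59  50  42  36  36  35  34  46  6
[... 1501 characters left out ...]
  76  61  55  55  55  54  50  55  33  44  39  45  45
302  44  44  44  32  23  39  62  69  71  70  69  68  65  60  59  57  58  67  57  45  30  44  41  36  46  47
303  45  44  44  32  22  26  46  60  68  74  68  67  66  72  69  60  66  77  59  34  30  41  26  33  50  79
304  44  43  43  32  21  20  22  39  60  73  60  63  62  75  72  53  65  44  29  22  40  31  17  33  54  97
305  44  44  43  31  22  21  22  22  30  31  45  53  52  49  48  38  30  19  20  24  29  16  19  33  45  45
306  44  44  43  26  22  20  21  22  23  23  23  23  21  22  21  22  22  22  22  29  19  17  18  34  46  45
307  57  68  37  20  22  22  22  23  22  23  23  23  24  24  22  21  20  19  19  17  18  17  18  35  45  45
```

At TCP 0.136 there is only light contact. The rim's right edge (313,292) sits high and its left edge (297,295) low, so the ring is tilted about y. I'll turn the gripper 90° and press the high -x side down.

Call:
{"name": "arm_command", "arguments": {
  "deltas": [
    [[172,0,0,3,0],[172,0,0,6,0],[172,0,0,6,-8],[172,0,0,6,-16],[172,0,0,6,-24],[172,0,0,6,-32],[172,0,0,6,-40],[172,0,0,6,-48],[172,0,0,6,-56],[172,0,0,6,-64],[172,0,0,6,-72],[172,0,0,6,-80],[172,0,0,6,-90],[172,0,0,6,-90],[172,0,0,6,-90]]
  ]
}}

```text
time: 41.55
eef_pos: [0.5426, 0.2844, 0.1955]
eef_rot: [[-0.042, 0.999, -0.0], [0.999, 0.042, -0.0], [-0.0, -0.0, -1.0]]
contact_force: [-0.6, 0.4, 0.4]
grip_width: 0.0301
finger_force: 0.0
```

```bash
python3 ring.py s11
```

```text
{0.091: (np.float64(305.5), np.float64(300.1)), 0.1: (np.float64(305.4), np.float64(297.8)), 0.11: (np.float64(305.4), np.float64(295.2)), 0.12: (np.float64(305.4), np.float64(292.5)), 0.13: (np.float64(305.3), np.float64(289.8)), 0.146: (np.float64(305.3), np.float64(285.5))}
280 104 104 103 103 102 103  98 105 106 106 103 103 104 104 104 106 107 104  51  58 105 105 105  86 105 105
281 104 104 103 102 103 103 104 104 107 105 102 103 104 105 104 107 107 103  65  63 104 105 105 102 104 104
282 103 104 103 103 103 103 104 105 105 103 102 104 104 104 106 108 107 106  94  87 105 105 106 106 104 103
283 104 103 103 103 104 104 104 106 103 103 103 107 131 116 118 107 106 106 106 106 106 105 107 104 104 103
284 103 103 103 104 104 103 104 105 103 103 115 155 199 183 178 112 107 106 107 106 106 106 105 104 103 103
285 103 103 104 103 103 104 105 103 102 106 136 213 234 233 229 130 107 106 106 106 106 106 105 104 103 103
286 103 103 103 104 103 104 105 103 103 107 141 205 221 222 209 142 110 106 106 106 107 106 104 104 103 103
287 102 103 103 103 103 105 104 103 104 115 143 170 172 174 125 12
[... 1501 characters left out ...]
  75  70  55  57  59  64  58  55  33  44  39  45  46
302  44  45  44  33  24  40  63  68  70  71  70  68  67  61  60  62  62  78  64  49  31  45  41  37  46  48
303  44  44  43  32  23  26  47  61  67  67  68  68  74  73  71  66  74  91  67  37  32  41  28  33  51  79
304  44  44  43  32  22  23  24  40  56  57  61  64  78  76  76  57  74  48  33  24  43  32  18  33  55  97
305  44  45  44  31  21  22  22  23  23  31  46  53  53  51  51  40  34  22  23  27  30  19  17  32  46  46
306  45  44  44  28  23  20  23  23  22  22  22  23  23  24  23  23  25  24  23  30  18  18  19  33  46  46
307  58  69  38  21  23  21  23  22  23  23  22  23  23  23  23  24  23  21  19  19  19  19  19  35  46  46
```

The full rim is visible now. The ellipse is centred near (305.5,294), which puts the rim at about z = 0.113, exactly home. I'll check its level against a projected circle, and check that the nut hasn't been knocked.

Run:
```python
from h import *
a=np.linspace(0,2*np.pi,16,endpoint=False)
g=cv2.cvtColor(cv2.imread('pics/s11.png'),cv2.COLOR_BGR2GRAY).astype(np.float32)
for z in(.108,.1105,.113,.1155,.118):
    P=np.float32([w2px('s11',(.5425+.0215*np.cos(t),.2835+.0215*np.sin(t),z)) for t in a])
    v=cv2.remap(g,P[:,:1].copy(),P[:,1:].copy(),1).ravel(); print(z,v.astype(int),int(v.mean()))
s0=cv2.imread('pics/side0.png');s1=cv2.imread('pics/s11.png')
u,v=map(int,w2px('s11',(.39,.27,.01)))
d=np.abs(s0[v-12:v+12,u-12:u+12].astype(int)-s1[v-12:v+12,u-12:u+12]);print('nut diff',d.mean())
m=cv2.matchTemplate(s1[v-45:v+45,u-45:u+45],s0[v-12:v+12,u-12:u+12],5);print(cv2.minMaxLoc(m),'expect',(33,33))
```

```text
0.108 [123 150 109  69  67  66  58  70 114 130 150  88  78 137  92 105] 101
0.1105 [136 153 138  82  70  75  95  88 148 141 149 120  93 144  99 117] 115
0.113 [150 155 165  96  78  77 118 137 151 153 141 141 105 149 106 126] 128
0.1155 [150 157 158 104  70  73 128 144 145 160 127 133 114 157 115 126] 129
0.118 [130 152 143 105  66  64 117 134 138 148 114 118 123 170 118 116] 122
nut diff 8.259837962962964
(-0.48804160952568054, 0.9947614669799805, (59, 5), (33, 33)) expect (33, 33)
```

The ring is level and seated at about z = 0.114, and the nut hasn't moved. Going for the nut.

Call:
{"name": "arm_command", "arguments": {
  "deltas": [
    [[89,-4,-0.4,0,0],[89,-8,-0.8,0,0],[89,-12,-1.2,0,0],[89,-15.3,-1.4,0,0],[89,-15.3,-1.4,0,0],[89,-15.3,-1.4,0,0],[89,-15.3,-1.4,-4,0],[89,-15.3,-1.4,-8,0],[89,-15.3,-1.4,-12,0],[89,-15.3,-1.4,-15,0],[89,-15.3,-1.4,-16.5,0],[89,-15.3,-1.4,-16.8,0],[89,-15.3,-1.4,-16.8,0],[89,-15.3,-1.4,-16.8,0]]
  ]
}}

```text
time: 43.0
eef_pos: [0.3908, 0.271, 0.0283]
eef_rot: [[-0.04, 0.999, 0.001], [0.999, 0.04, 0.001], [0.001, 0.001, -1.0]]
contact_force: [0.3, 0.2, 0.6]
grip_width: 0.0597
finger_force: 0.0
```

Call:
{"name": "arm_command", "arguments": {
  "deltas": [
    [[160,0,0,0,0],[160,0,0,0,0],[160,0,0,0,0],[160,0,0,0,0],[160,0,0,0,0],[160,0,0,0,0]]
  ],
  "squeeze": 25
}}

```text
time: 43.6
eef_pos: [0.3902, 0.2708, 0.0283]
eef_rot: [[-0.04, 0.999, 0.001], [0.999, 0.04, 0.001], [0.001, 0.001, -1.0]]
contact_force: [-0.3, -0.9, 6.2]
grip_width: 0.0411
finger_force: 25.0
```

Call:
{"name": "arm_command", "arguments": {
  "deltas": [
    [[160,0,0,2,0],[160,0,0,6,0],[160,0,0,10,0],[160,0,0,14,0],[160,0,0,17,0],[160,3,0.3,17,0],[160,7,0.7,17,0],[160,11,1.1,17,0],[160,14,1.4,17,0],[160,15.2,1.4,17,0],[160,15.2,1.4,17,0],[160,15.2,1.4,17,0],[160,15.2,1.4,16,0],[160,15.2,1.4,15,0],[160,15.2,1.4,14,0],[160,15.2,1.4,13.5,0],[160,15.2,1.4,13.5,0]]
  ]
}}

```text
time: 45.3
eef_pos: [0.5426, 0.2844, 0.1617]
eef_rot: [[-0.04, 0.999, 0.002], [0.999, 0.04, -0.0], [-0.0, 0.002, -1.0]]
contact_force: [6.7, -1.0, -3.9]
grip_width: 0.0413
finger_force: 25.0
```

Call:
{"name": "arm_command", "arguments": {
  "deltas": [
    [[160,0.1,0,0,0],[160,0.1,0,-0.6,0],[160,0.1,0,-1.2,0],[160,0.1,0,-1.8,0],[160,0.1,0,-1.8,0]]
  ]
}}

```text
time: 45.8
eef_pos: [0.5428, 0.2844, 0.1435]
eef_rot: [[-0.04, 0.999, 0.0], [0.999, 0.04, -0.0], [-0.0, 0.0, -1.0]]
contact_force: [5.2, -0.8, -4.3]
grip_width: 0.0413
finger_force: 25.0
```

Call:
{"name": "arm_command", "arguments": {
  "deltas": [
    [[160,0.1,0,-0.1,0],[160,0.1,0,-0.2,0],[160,0.1,0,-0.2,0]]
  ]
}}

```text
time: 46.1
eef_pos: [0.543, 0.2844, 0.1422]
eef_rot: [[-0.039, 0.999, -0.001], [0.999, 0.039, -0.0], [-0.0, -0.001, -1.0]]
contact_force: [0.0, -0.7, -1.9]
grip_width: 0.0414
finger_force: 25.0
```

Call:
{"name": "arm_command", "arguments": {
  "deltas": [
    [[120,0,0,0,0],[70,0,0,0,0],[70,0,0,0,0],[70,0,0,0,0],[70,0,0,0,0],[70,0,0,0,0],[70,0,0,2,0],[70,0,0,5,0],[70,0,0,8,0],[70,0,-4,8,0],[70,0,-9,8,0],[70,0,-14,8,0],[70,0,-19,8,0],[70,0,-24,8,0],[194,0,-29,8,0],[194,0,-32,8,0],[194,0,-32,8,0],[194,0,-32,8,0]]
  ]
}}

```text
time: 47.9
eef_pos: [0.5436, -0.0359, 0.2226]
eef_rot: [[-0.038, 0.999, 0.0], [0.999, 0.038, 0.0], [0.0, 0.0, -1.0]]
contact_force: [-0.2, -0.3, -0.1]
grip_width: 0.0369
finger_force: 0.0
```

Run:
```python
from h import *
snap('side','s12')
g=cv2.cvtColor(cv2.imread('pics/s12.png'),cv2.COLOR_BGR2GRAY).astype(np.float32)
a=np.linspace(0,2*np.pi,16,endpoint=False)
print({z:tuple(w2px('s12',[.5425,.284,z]).round(1)) for z in(.0935,.1135,.1335,.146)})
for v in range(280,308): print(v,' '.join('%3d'%x for x in g[v,293:319].astype(int)))
t=snap('top','t12'); h=cv2.cvtColor(t['pixels'],cv2.COLOR_RGB2GRAY)
u,v=map(int,w2px('t12',(.5425,.284,.1335)));print('top',u,v)
for r in range(v-11,v+12): print(r,' '.join('%3d'%x for x in h[r,u-11:u+12]))
```

```text
{0.0935: (np.float64(305.5), np.float64(299.5)), 0.1135: (np.float64(305.4), np.float64(294.2)), 0.1335: (np.float64(305.3), np.float64(288.9)), 0.146: (np.float64(305.3), np.float64(285.5))}
280 107 108 107 106 106 106 107 108 110 109 107 106 108 108 107 109 111 110 110 111 111 109 110 109 110 107
281 107 107 106 106 106 107 108 108 110 108 106 107 107 108 108 111 111 110 110 110 110 109 110 110 108 107
282 107 107 106 106 107 106 108 109 109 107 106 108 107 108 110 111 111 110 111 111 109 109 109 109 107 107
283 108 107 106 106 107 107 107 109 107 107 116 119 123 129 125 126 119 114 110 110 110 110 110 108 108 107
284 108 107 106 108 107 107 108 109 118 129 137 142 156 163 154 150 146 138 124 108 110 110 110 107 107 106
285 107 106 108 107 107 108 110 122 147 162 139 147 166 164 162 141 157 155 144 114 110 110 108 107 107 107
286 106 106 107 107 106 109 124 149 163 154 141 149 166 163 155 120 130 139 139 134 115 110 107 107 107 107
287 106 107 107 106 107 116 150 162 161 138 149 166 170 161 141 125 109 133 139 138 130 110 107 107 107 107
288 106 107 107 106 108 124 163 162 159 130 
[... 3635 characters left out ...]
 135 136 127 106  81  58  42
265  43  47  48  53  77 112 140 153 155 148 137 131 129 133 135 137 137 130 115  92  70  53  41
266  59  64  63  56  62  90 123 144 152 155 153 151 150 149 145 139 130 116  98  77  61  49  38
267  66  70  67  56  51  67  98 123 137 146 151 153 152 149 141 130 115  97  79  64  54  44  33
268  54  56  53  46  40  48  71  94 108 119 130 136 134 129 121 108  95  79  64  52  44  37  31
269  39  39  38  36  35  38  50  66  77  86  97 103 101  96  92  88  80  69  56  44  35  31  27
270  36  35  35  35  34  35  38  45  52  60  69  76  74  71  71  74  69  61  51  38  31  28  26
271  36  35  35  34  35  35  35  35  38  42  50  56  57  56  57  56  51  46  39  32  28  26  26
```

The nut is seated and centred: its top is at (306,289) in the side view and (227.5,260.5) in the top view, as predicted for z = 0.1335. Now I'll shut the drawer.

Call:
{"name": "arm_command", "arguments": {
  "deltas": [
    [[194,-3.5,-4.5,0,0],[194,-7,-9,0,0],[194,-10.5,-13.5,0,0],[194,-13.4,-18.3,0,0],[194,-13.4,-18.3,0,0],[194,-13.4,-18.3,0,0],[194,-13.4,-18.3,0,0],[194,-13.4,-18.3,-4,0],[194,-13.4,-18.3,-8,0],[194,-13.4,-18.3,-12,0],[194,-13.4,-18.3,-15,0],[194,-13.4,-18.3,-17.2,0],[194,-13.4,-18.3,-17.6,0],[194,-13.4,-18.3,-17.6,0],[250,-13.4,-18.3,-17.6,0],[250,-13.4,-18.3,-17.6,0],[250,-13.4,-18.3,-17.6,0],[250,-13.4,-18.3,-17.6,0]]
  ],
  "squeeze": 35
}}

```text
time: 49.8
eef_pos: [0.4105, -0.2187, 0.0477]
eef_rot: [[-0.039, 0.999, 0.002], [0.999, 0.039, -0.001], [-0.001, 0.002, -1.0]]
contact_force: [1.3, 3.9, 8.2]
grip_width: 0.01
finger_force: 35.0
```

Call:
{"name": "arm_command", "arguments": {
  "deltas": [
    [[250,2,0.1,0,0],[250,4.5,0.2,0,0],[250,7.5,0.3,0,0],[250,10.5,0.4,0,0],[250,12.5,0.5,0,0],[250,14,0.6,0,0],[250,14.8,0.6,0,0],[250,15.1,0.6,0,0],[250,15.1,0.6,0,0],[250,15.1,0.6,0,0]]
  ]
}}

```text
time: 50.8
eef_pos: [0.5604, -0.2119, 0.0477]
eef_rot: [[-0.039, 0.999, -0.0], [0.999, 0.039, 0.001], [0.001, -0.0, -1.0]]
contact_force: [-2.2, 6.7, 8.5]
grip_width: 0.0097
finger_force: 35.0
```

Call:
{"name": "arm_command", "arguments": {
  "deltas": [
    [[250,0.3,0,0,0],[250,0.5,0,0,0],[250,0.5,0,0,0]]
  ]
}}

```text
time: 51.1
eef_pos: [0.5605, -0.2118, 0.0476]
eef_rot: [[-0.04, 0.999, -0.01], [0.999, 0.04, 0.002], [0.003, -0.01, -1.0]]
contact_force: [-20.2, 2.8, 25.3]
grip_width: 0.0099
finger_force: 35.0
```

Call:
{"name": "arm_command", "arguments": {
  "deltas": [
    [[250,-0.5,0,0,0],[250,-0.5,0,0,0],[194,-0.5,0,0,0],[194,-0.5,0,0,0],[194,-0.5,0,0,0],[194,-0.5,0,3,0],[194,-0.5,0,7,0],[194,-0.5,0,12,0],[194,-0.5,0,17,0],[194,-5,0,18,0],[194,-9,0,18,0],[194,-12,0,18,0],[194,-12,0,18,0]]
  ]
}}

```text
time: 52.4
eef_pos: [0.4421, -0.2123, 0.2266]
eef_rot: [[-0.038, 0.999, -0.002], [0.999, 0.038, 0.0], [0.0, -0.002, -1.0]]
contact_force: [0.4, -0.5, 0.2]
grip_width: 0.0219
finger_force: 0.0
```

Run:
```python
from h import *
snap('side','s13')
tag='s13'; c=(.556,-.212)
g=np.float32(cv2.cvtColor(cv2.imread(f'pics/{tag}.png'),cv2.COLOR_BGR2GRAY))
for tag in('side0','s13'):
  g=np.float32(cv2.cvtColor(cv2.imread(f'pics/{tag}.png'),cv2.COLOR_BGR2GRAY))
  for dy in(-.03,0,.03):
    xs=np.arange(.536,.58,.001)
    P=np.float32([w2px(tag,(x-dy*.04,c[1]+dy,.046)) for x in xs])
    val=cv2.remap(g,P[:,:1].copy(),P[:,1:].copy(),1).ravel();k=val-np.median(val);k[k<30]=0
    print(tag,dy,xs[val.argmax()].round(3),(k@xs/k.sum()).round(4))
a=np.float32(cv2.imread('pics/s12.png'))[280:306,290:320];b=np.float32(cv2.imread('pics/s13.png'))[280:306,290:320]
print('stack diff',np.abs(a-b).mean())
```

```text
side0 -0.03 0.554 0.5539
side0 0 0.554 0.5542
side0 0.03 0.554 0.5544
s13 -0.03 0.557 0.5577
s13 0 0.558 0.5578
s13 0.03 0.558 0.558
stack diff 17.180342
```

Run:
```python
from h import *
a=cv2.imread('pics/s12.png');b=cv2.imread('pics/s13.png')
for n,(v0,v1,u0,u1) in {'nut':(282,296,296,316),'pack':(282,302,294,318),'spool':(300,325,285,326)}.items():
    m=cv2.matchTemplate(b[v0-8:v1+8,u0-8:u1+8],a[v0:v1,u0:u1],5); _,s,_,l=cv2.minMaxLoc(m); print(n,round(s,3),l,'expect (8,8)')
g=cv2.cvtColor(b,cv2.COLOR_BGR2GRAY)
for v in range(282,304): print(v,' '.join('%3d'%x for x in g[v,293:319]))
```

```text
nut 0.874 (8, 8) expect (8,8)
pack 0.891 (8, 8) expect (8,8)
spool 0.901 (8, 8) expect (8,8)
282 119 119 118 117 119 118 119 120 114 111 107 108 108 108 111 112 112 111 111 111 110 110 111 110 108 108
283 119 119 118 118 119 119 119 121 118 120 145 145 166 183 165 165 157 125 111 111 110 110 111 109 107 108
284 119 118 118 119 119 119 119 124 153 190 204 211 238 246 236 233 232 201 163 121 111 111 111 108 108 107
285 119 118 119 119 118 119 125 167 225 244 210 233 248 247 246 230 244 243 229 179 120 110 109 108 108 107
286 118 118 119 119 118 124 169 232 245 233 174 227 239 240 230 175 224 237 237 233 176 111 108 107 107 107
287 117 118 118 118 119 141 230 245 243 180 153 186 192 199 148 153 158 225 237 237 229 130 108 107 107 108
288 118 119 118 118 121 158 245 245 242 148 153 164 167 157 141 135 115 166 237 237 238 166 107 107 107 108
289 118 118 118 118 122 160 244 244 241 123 141 155 156 150 138 118  95 135 240 241 245 171 111 111 108 108
290 118 118 119 119 122 152 238 245 243 142 113 131 142 132 128  90  99 187 247 247 243 150 118 117 112 112
291 118 118 118 119 118 126 206 246
[... 668 characters left out ...]
 116  98 105  81 106  92  94  87 111  51  49  52  66
298  72  56 101  74  65  85 103 103 105 103 123 105 100 116  98 107  87 106  93  93  77 121  49  50  50  50
299  47  51  81  90  57  73  90  99 102 102 117 103 100 118 109 111  89 111  82  60  71 118  50  49  50  50
300  47  46  46  44  42  74  73  73  93 110  93 101  98 113 117 105  68 102  63  65  70  90  49  50  51  51
301  46  46  46  38  28  63  73  75  73  70  71  90  88  85  82  62  61  64  69  81  85  38  49  46  50  51
302  47  47  46  34  25  42  69  72  74  77  77  73  71  66  64  66  64  68  75  98  84  49  48  37  51  51
303  47  46  46  34  24  29  60  66  71  78  79  72  72  71  68  77  80  88  77  68  38  49  44  36  54  78
```

The pack and nut are in the same place; only the shading changed as the arm's shadow moved. The drawer is on its shut stop and the gripper is clear, so I'm handing in.

```bash
python3 -c "
from workcell import ctrl
print(ctrl.sign_off())"
```

```text
the job is handed in; nothing more can be done
None
```

I handed the job in at about 52 s of the 210 s: the spool is home on the deck, all three springs found in the drawer are stacked with faces alternating (down, up, down), the clamp nut is on top and the drawer is shut; the third spring hung up on the spindle and had to be pressed down, and the hand-in returned no verdict.

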